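# Point out the two faulty cups to the logging camera

### The job

Press the green button to wake the logging camera above the growing tray, then point out the two faulty cups to it: first the cup with no plug, then the cup whose plug has no seedling. Point straight down with the fingertips centred about 3 cm above the cup's mouth and stay there for at least 2 seconds each time, and finish still pointing at the second cup. Touch no cup, keep more than 5 cm above the rims of the other cups when crossing them so that they are not logged too, do not press the red button, and leave everything else as it stands.

Things in the scene. Friction and masses are not known exactly. Their poses are not given: they have to be found in the camera images.
- cup_empty: the white cup with no plug in it: one sees its white inner floor; origin at the centre of its underside, z up; round, tapered, 60 mm wide at the foot, 76 mm at the rim, rim 100 mm above the origin, wall 3 mm; it stands loose in the grey tray, light and easily pushed
- cup_bare: the white cup with a dark brown growing plug (top of the plug 20 mm below the rim) but no seedling; origin at the centre of its underside, z up; round, tapered, 60 mm wide at the foot, 76 mm at the rim, rim 100 mm above the origin, wall 3 mm; it stands loose in the grey tray, light and easily pushed
- cup_green0: a white cup with a brown plug and a healthy green seedling whose leaves rise to about 15 mm above the rim; origin at the centre of its underside, z up; round, tapered, 60 mm wide at the foot, 76 mm at the rim, rim 100 mm above the origin, wall 3 mm; it stands loose in the grey tray, light and easily pushed
- cup_green1: a white cup with a brown plug and a healthy green seedling whose leaves rise to about 15 mm above the rim; origin at the centre of its underside, z up; round, tapered, 60 mm wide at the foot, 76 mm at the rim, rim 100 mm above the origin, wall 3 mm; it stands loose in the grey tray, light and easily pushed
- cup_green2: a white cup with a brown plug and a healthy green seedling whose leaves rise to about 15 mm above the rim; origin at the centre of its underside, z up; round, tapered, 60 mm wide at the foot, 76 mm at the rim, rim 100 mm above the origin, wall 3 mm; it stands loose in the grey tray, light and easily pushed
- cup_green3: a white cup with a brown plug and a healthy green seedling whose leaves rise to about 15 mm above the rim; origin at the centre of its underside, z up; round, tapered, 60 mm wide at the foot, 76 mm at the rim, rim 100 mm above the origin, wall 3 mm; it stands loose in the grey tray, light and easily pushed
- green (a joint): travel of the green push button: 0 = up, 0.006 m = fully down (sprung, 5 N when fully down; counts as pressed beyond 4 mm)
- green_top (a point): centre of the top face of the green button (36 mm wide, pressed straight down), on a grey box 76 x 76 x 45 mm to the robot's right
- red (a joint): travel of the red push button, 0 = up, 0.006 m = fully down: not to be pressed
- red_top (a point): centre of the top face of the red button (36 mm wide), on another grey box like the first, 76 x 76 x 45 mm; which of the two is nearer varies
- tray: the fixed grey growing tray, 250 x 370 mm with a rim 22 mm high and a floor 5 mm thick; origin under its centre; the six cups stand in it in two rows of three about 115 mm apart, in any order
- bottle: bystander: white bottle with blue cap, 64 mm wide, 170 mm tall, origin at the centre of its underside
- jar: bystander: amber jar, 68 mm wide, 90 mm tall, origin at the centre of its underside
- meter: bystander: yellow hand-held meter lying flat, 175 x 28 x 20 mm, origin on its underside near the middle, x along its length
- scoop: bystander: spoon lying flat along its own x, about 200 mm long, lower than 30 mm
Not all that is in view belongs to the job. What is shaped like the part that bears green but turquoise is not meant.

How it is judged:
On the way, in this order (a step that is already met when the one before it is completed fails the run):
1. the green button is pressed down (value of joint green above 0.004 m), for 0.05 s.
2. the fingertips dwell about 2 s (1.8 s) just above the cup with no plug, without contact (horizontal distance between the grasp point and cup_empty below 0.028 m and z of the grasp point in the frame of cup_empty between 0.116 and 0.175 m), for 1.8 s.
3. the fingertips dwell about 2 s (1.8 s) just above the cup whose plug has no seedling, without contact (horizontal distance between the grasp point and cup_bare below 0.028 m and z of the grasp point in the frame of cup_bare between 0.116 and 0.175 m), for 1.8 s.
At the end, for the whole second after the job is handed in: The fingertips are still above the mouth of the cup whose plug has no seedling: the grasp point (about 19 mm behind the tips) within 28 mm of the cup's axis and 16 to 75 mm above its rim. Both buttons are up, and all six cups stand upright, untouched, within 12 mm of where they began (all of step 3 and value of joint each of green, red below 0.002 m and distance of each of cup_empty, cup_bare, cup_green0, cup_green1, cup_green2, cup_green3 from where it was at the start of the episode below 0.012 m and angle between each of cup_empty, cup_bare, cup_green0, cup_green1, cup_green2, cup_green3's own z axis and vertical below 0.15 rad and linear speed of each of cup_empty, cup_bare, cup_green0, cup_green1, cup_green2, cup_green3 below 0.02 m/s).
It fails at once if a cup is touched by the robot (contact force between any of cup_empty, cup_bare, cup_green0, cup_green1, cup_green2, cup_green3 and the fingers above 0.3 N or contact force between any of cup_empty, cup_bare, cup_green0, cup_green1, cup_green2, cup_green3 and the arm above 0.3 N).
It fails at once if a cup is shifted, lifted or tipped (distance of any of cup_empty, cup_bare, cup_green0, cup_green1, cup_green2, cup_green3 from where it was at the start of the episode above 0.012 m or angle between any of cup_empty, cup_bare, cup_green0, cup_green1, cup_green2, cup_green3's own z axis and vertical above 0.15 rad).
It fails at once if the fingertips come down low over a cup with a green seedling (so it is logged too) ((horizontal distance between the grasp point and cup_green0 below 0.028 m and z of the grasp point in the frame of cup_green0 below 0.16 m) or (horizontal distance between the grasp point and cup_green1 below 0.028 m and z of the grasp point in the frame of cup_green1 below 0.16 m) or (horizontal distance between the grasp point and cup_green2 below 0.028 m and z of the grasp point in the frame of cup_green2 below 0.16 m) or (horizontal distance between the grasp point and cup_green3 below 0.028 m and z of the grasp point in the frame of cup_green3 below 0.16 m)).
It fails at once if the red button is pressed (value of joint red above 0.002 m).
It fails at once if the bottle, jar, meter or scoop is moved (distance of any of bottle, jar, meter, scoop from where it was at the start of the episode above 0.02 m).
It also fails if it takes over 64 s, if anything falls off the work surface, if the arm or the gripper's body presses on something with over 40 N, if the wrist force passes 120 N, or if a joint passes its speed limit or range.

### The arm

A 7-joint arm with a two-finger parallel gripper is mounted at the origin on the work surface. World frame = base frame: x ahead of the robot, y to its left, z up, the work surface at z = 0. Lengths are in m, angles in rad, forces in N, time in s.
With the tool pointing down it reaches from about 0.425 to 0.875 m from the base axis. Payload 9.9 kg.
Tool frame: the origin (TCP) lies between the finger pads; the fingertips stand 25 mm ahead of it and the grasp point (between the pads) lies 6 mm ahead of it; z points along the fingers, y is the line along which they close (so a half turn about z gives the same grasp; the last joint's range is limited). The gripper opens to 85 mm and grips with 20 to 120 N. Pads are 22 mm wide; open, the fingers measure 114 mm over their backs; the gripper's body (76 mm by 85 mm) begins 54 mm behind the grasp point. The pads swing forward as they close: fully open they stand 13 mm farther back than shut.
Start: joints at [1.22, 0.576, 0.025, 1.437, -0.015, 1.129, -0.057], TCP at [0.178, -0.651, 0.216] pointing down, gripper open.
Joint ranges: [-2.76, 2.76], [-0.34, 2.15], [-1.52, 1.57], [0.19, 2.46], [-1.09, 4.23], [0.17, 1.99], [-2.82, 2.82]. Speed limits (rad/s): [2.22, 2.22, 3.01, 3.01, 3.14, 3.14, 3.14].

### API

Orientations are given as a rotation vector (axis times angle).
In Python, from station import bot, eyes gives the robot as it stands.
- The arm moves only by the tool arm_command, never from a script. Its argument "motion" is a list of rows, each an object with "claw": the gripper's target within -1 to 1 (fully open at 1, half-way at 0, shut at -1); "xyz": the shift along the world's x, y, z in m, a list of three; "turn": the turn about the world's z in degrees. In form: [{"claw": claw, "xyz": [x, y, z], "turn": turn}, ...]. A call has 1 to 10 rows; each row is the pose to reach, as a shift and turn from the pose commanded when the call began; what a row does not reach only later rows make up. A row lasts 1/8 s, in which the tool goes at most 62.5 mm and 10.7 degrees, less where a joint would pass 70% of its speed; a pose out of reach is approached as far as the arm can. A call with a gripper value outside its range is refused whole. The fingers move at their own pace and stop on an object; the grip force is fixed at half the most. Time passes only in rows, so rows that repeat a pose let the fingers close. It gives the time, the measured TCP pose, the force, the opening and the grip force at its end, in the units of the state.
- bot.get_obs(): the state, without advancing time (a new reading comes with each control period).
- eyes.snapshot(name): name is "scene" or "top" or "wrist"; returns a dict with "pixels" (420x560x3 uint8, blue, green, red), "range_z" (420x560 float32, m along the optical axis (not along the pixel's ray), 0 where there is no reading), "K" (3x3 intrinsics, pixels), "origin" and "rotation" of the camera in the world; the wrist camera has in their place "mount" (4x4, takes a point from camera to tool coordinates, whose origin is the TCP and whose axes are the flange's). Camera axes: x right, y down, z forward; pixel columns grow to the right and rows downward; lengths in m; the calibration is good to about 2 mm. A picture is of the moment at which its call begins: read the wrist's pose just before it.
- bot.finish_job(): hands the job in; it is judged then, once.
The state is a dict: "t": time; "joint_pos": joint angles; "qvel": joint speeds; "joint_torque": joint torques, N m; "tcp_pos": TCP position; "tool_rot": TCP orientation; "wrist_force": force on the tool from outside, world axes, zero at the start; "ft_torque": the same for the moment, N m; "gripper_width": finger opening in m; "grasp_force": force on a finger pad.
Only numpy, scipy, OpenCV 4.12 (cv2) and the standard library are available. Lean on these libraries where they do the work, as an engineer would, in place of code of your own. Each camera call takes 0.05 s, during which the arm holds its last target. There are 200 camera calls.

## Working session

There is one attempt and no reset: what is moved stays moved. The work goes in short steps, Python scripts to look and compute and a tool call to move; the robot and the scene stay as the last step left them, time stands still between calls to the robot, and variables do not carry over. Pictures are saved under pics/ and viewed, at most 10 in all, crops included, and the job is handed in when it is done.

Besides the shell and the picture viewer there is one more tool, called as a command line: name --argument value ..., lists and objects as JSON in quotes. arm_command: Moves the arm, as the interface text tells. Its arguments: {"type":"object","properties":{"motion":{"type":"array"}},"required":["motion"]}

```bash
mkdir -p pics
cat > h.py <<'E'
import numpy as np,cv2
from station import bot,eyes
def snap(n,f):
    s=eyes.snapshot(n); cv2.imwrite(f'pics/{f}.png',s['pixels']); np.savez(f'{f}.npz',**s); return s
def pt(f,u,v,z=None):
    s=np.load(f'{f}.npz'); K=s['K'];R=s['rotation'];o=s['origin']
    r=R@np.linalg.inv(K)@np.array([u,v,1.])
    d=s['range_z'][int(v),int(u)] if z is None else (z-o[2])/r[2]
    return o+r*d
E
python3 - <<'E'
from h import *
snap('top','top0');snap('scene','sc0');o=bot.get_obs()
for k in('t','tcp_pos','tool_rot','gripper_width'):print(k,o[k])
E
```

```text
t 0.1
tcp_pos [ 0.17789954 -0.65071567  0.21576227]
tool_rot [-3.11228591e+00 -4.17875697e-01  4.03713363e-04]
gripper_width 0.08539826201581024
```

View pics/top0.png

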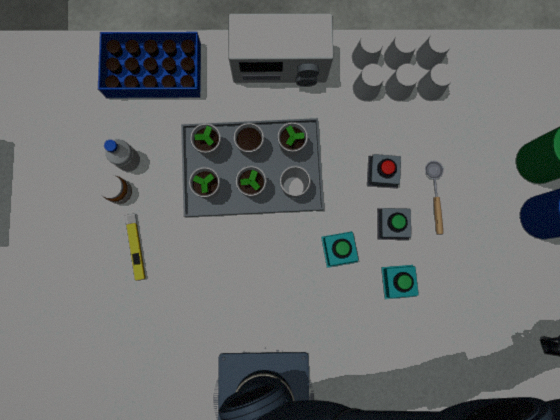

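View pics/sc0.png

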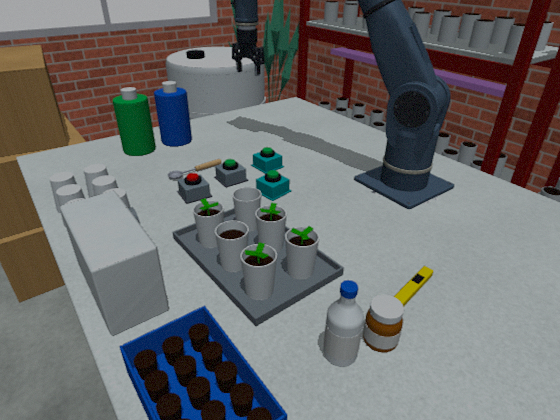

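The top view shows the green button on its grey box at (398,222), the red one at (388,168) and turquoise decoys at (342,248) and (403,282). The empty cup's mouth is near (295,182) and the bare cup's near (249,137).

Run:
```python
from h import *
s=np.load('top0.npz');im=s['pixels'];print(s['origin'])
for n,u,v in(('green',398,222),('red',388,168),('dec1',342,248),('dec2',403,282)):print(n,pt('top0',u,v))
for n,u,v in(('empty',295,182),('bare',249,137),('g',207,137),('g',292,136),('g',205,182),('g',252,181)):
    # rim centroid: depth-based points at z~0.105
    P=np.array([pt('top0',a,b) for a in range(u-21,u+22) for b in range(v-21,v+22)])
    q=P[abs(P[:,2]-.102)<.007]; A=np.c_[q[:,:2],np.ones(len(q))]
    c=np.linalg.lstsq(A,(q[:,:2]**2).sum(1),rcond=None)[0]
    print(n,pt('top0',u,v,.105),c[:2]/2,len(q),q[:,:2].mean(0))
cv2.imwrite('pics/crop.png',cv2.resize(im[110:260,180:430],None,fx=3.2,fy=3.2,interpolation=2))
```

```text
[ 0.31263181 -0.02115454  1.40302374]
green [-0.45315638 -0.78694273  0.63723555]
red [-0.71093152 -1.04471787  0.37946041]
dec1 [ 8.96986010e-04 -3.32889363e-01  1.09128891e+00]
dec2 [-0.14153227 -0.47531862  0.94885965]Traceback (most recent call last):
  File "<stdin>", line 9, in <module>
  File "h.py", line 8, in pt
    d=s['range_z'][int(v),int(u)] if z is None else (z-o[2])/r[2]
                                                             ~^^^
IndexError: invalid index to scalar variable.
```

```bash
sed -i "s/R=s\['rotation'\]/R=cv2.Rodrigues(s['rotation'])[0] if s['rotation'].size==3 else Rotation.from_quat(s['rotation']).as_matrix()/; 1i from scipy.spatial.transform import Rotation" h.py
python3 - <<'E'
from h import *
np.set_printoptions(precision=4,suppress=True)
s=np.load('top0.npz');im=s['pixels'];print(s['rotation'])
for n,u,v in(('green',398,222),('red',388,168),('dec1',342,248),('dec2',403,282)):print(n,pt('top0',u,v))
for n,u,v in(('empty',295,182),('bare',249,137),('g',207,137),('g',292,136),('g',205,182),('g',252,181)):
    P=np.array([pt('top0',a,b) for a in range(u-21,u+22,2) for b in range(v-21,v+22)])
    q=P[abs(P[:,2]-.102)<.007]; A=np.c_[q[:,:2],np.ones(len(q))]
    c=np.linalg.lstsq(A,(q[:,:2]**2).sum(1),rcond=None)[0]
    print(n,pt('top0',u,v,.105),c[:2]/2,len(q))
cv2.imwrite('pics/crop.png',cv2.resize(im[110:260,180:430],None,fx=3.2,fy=3.2,interpolation=2))
E
```

```text
[-2.1473  2.1672 -0.1672]
green [ 0.4428 -0.3487  0.066 ]
red [ 0.5833 -0.3283  0.0672]
dec1 [ 0.3779 -0.2036  0.0649]
dec2 [ 0.291  -0.3555  0.0642]
empty [ 0.5417 -0.0847  0.105 ] [ 0.5449 -0.0832] 74
bare [0.658  0.0299 0.105 ] [0.6571 0.0321] 79
g [0.6586 0.1359 0.105 ] [0.6569 0.1418] 80
g [ 0.6599 -0.0789  0.105 ] [ 0.6584 -0.0785] 80
g [0.5434 0.1399 0.105 ] [0.5438 0.1429] 87
g [0.545  0.0227 0.105 ] [0.5461 0.0265] 74
```

View pics/crop.png

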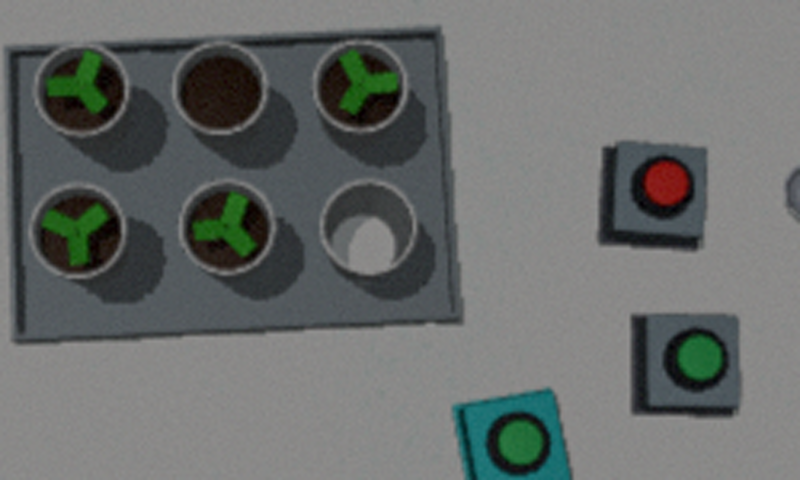

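The crop puts the green button centre at crop (702,358), which is full-image (399.4,221.9). The rims are centred at (295,181) for the empty cup and (249,137.5) for the bare cup. I'll move above the green button with the fingers shut.

arm_command --motion '[{"claw":-1,"xyz":[0.04,0.04,0.0],"turn":0},{"claw":-1,"xyz":[0.08,0.08,0.0],"turn":0},{"claw":-1,"xyz":[0.12,0.125,0.0],"turn":0},{"claw":-1,"xyz":[0.16,0.17,0.0],"turn":0},{"claw":-1,"xyz":[0.2,0.22,0.0],"turn":0},{"claw":-1,"xyz":[0.24,0.26,0.0],"turn":0},{"claw":-1,"xyz":[0.265,0.3,0.0],"turn":0},{"claw":-1,"xyz":[0.265,0.3,-0.04],"turn":0},{"claw":-1,"xyz":[0.265,0.3,-0.07],"turn":0},{"claw":-1,"xyz":[0.265,0.3,-0.07],"turn":0}]'

```text
t: 1.35
tcp_pos: [0.4417, -0.35, 0.1445]
tool_rot: [-3.11, -0.418, 0.006]
wrist_force: [-0.2, 0.0, 0.1]
gripper_width: -0.0
grasp_force: 0.0
```

Run:
```python
from h import *
o=bot.get_obs();print(o['tcp_pos'],o['tool_rot'],o['gripper_width'],o['wrist_force'])
s=snap('wrist','w1');print(s['mount'])
```

```text
[ 0.44165809 -0.35003042  0.14452162] [-3.11039598 -0.41795856  0.00564541] -1.6886896387506794e-05 [-0.16611965  0.03268543  0.07914279]
[[ 8.79384040e-04 -9.54387773e-01 -2.98568594e-01  7.59714652e-02]
 [ 9.99999094e-01  1.14353736e-03 -7.10037273e-04 -2.35201976e-04]
 [ 1.01907523e-03 -2.98567699e-01  9.54387914e-01 -1.57905396e-01]
 [ 0.00000000e+00  0.00000000e+00  0.00000000e+00  1.00000000e+00]]
```

View pics/w1.png

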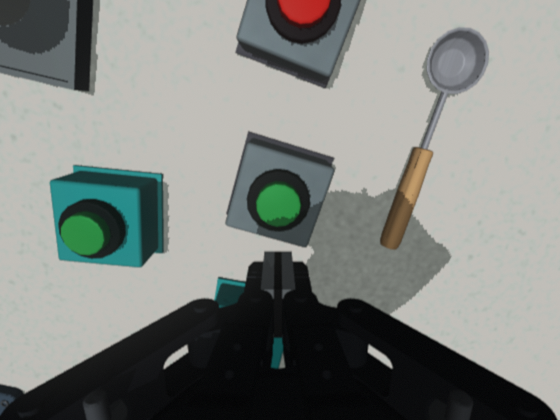

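The wrist view shows the green button at (278,204) just ahead of the fingertips, with red clear of them at the top.

Run:
```python
from h import *
s=np.load('w1.npz')
u,v=278,204;d=s['range_z'][v,u]
p=s['mount']@np.r_[np.linalg.inv(s['K'])@[u,v,1.]*d,1]
o=bot.get_obs();print(cv2.Rodrigues(np.array(o['tool_rot']))[0]@p[:3]+o['tcp_pos'],o['tcp_pos'])
print(pt('top0',399.4,221.9),pt('top0',399.4,221.9,.066))
```

```text
[ 0.44747658 -0.34930479  0.07007203] [ 0.44250507 -0.35083869  0.14609033]
[ 0.44277098 -0.35178633  0.0681512 ] [ 0.4429807  -0.35231915  0.066     ]
```

arm_command --motion '[{"claw":-1,"xyz":[0.002,0,-0.025],"turn":0},{"claw":-1,"xyz":[0.002,0,-0.045],"turn":0},{"claw":-1,"xyz":[0.002,0,-0.052],"turn":0},{"claw":-1,"xyz":[0.002,0,-0.055],"turn":0},{"claw":-1,"xyz":[0.002,0,-0.055],"turn":0}]'

```text
t: 2.02
tcp_pos: [0.4454, -0.3515, 0.0923]
tool_rot: [3.113, 0.418, 0.001]
wrist_force: [0.4, 0.4, 0.3]
gripper_width: -0.0002
grasp_force: 0.0
```

arm_command --motion '[{"claw":-1,"xyz":[0,0,-0.002],"turn":0},{"claw":-1,"xyz":[0,0,-0.004],"turn":0},{"claw":-1,"xyz":[0,0,-0.004],"turn":0}]'

```text
t: 2.4
tcp_pos: [0.4449, -0.351, 0.0874]
tool_rot: [-3.114, -0.418, 0.0]
wrist_force: [0.4, 0.2, -0.3]
gripper_width: 0.0001
grasp_force: 0.0
```

arm_command --motion '[{"claw":-1,"xyz":[0,0,-0.002],"turn":0},{"claw":-1,"xyz":[0,0,-0.003],"turn":0},{"claw":-1,"xyz":[0,0,-0.003],"turn":0}]'

```text
t: 2.78
tcp_pos: [0.4449, -0.3511, 0.0844]
tool_rot: [-3.114, -0.418, 0.0]
wrist_force: [0.7, -0.4, 0.7]
gripper_width: -0.0002
grasp_force: 0.0
```

arm_command --motion '[{"claw":-1,"xyz":[0,0,-0.002],"turn":0},{"claw":-1,"xyz":[0,0,-0.003],"turn":0},{"claw":-1,"xyz":[0,0,-0.003],"turn":0}]'

```text
t: 3.15
tcp_pos: [0.4449, -0.3511, 0.0814]
tool_rot: [-3.114, -0.418, 0.0]
wrist_force: [-0.5, -0.1, -0.3]
gripper_width: -0.0001
grasp_force: 0.0
```

Run:
```python
from h import *
snap('wrist','w2');
s=np.load('w2.npz');print(bot.get_obs()['wrist_force'])
```

```text
[0.50361565 0.35380878 0.03942593]
```

View pics/w2.png

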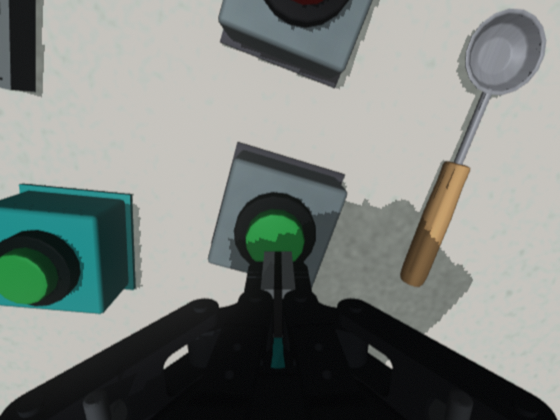

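The wrist view shows the green button top at (275,238) and the fingertips at about (278,252), with no contact force yet. I'll check the depths here.

Run:
```python
from h import *
np.set_printoptions(precision=4,suppress=True)
s=np.load('w2.npz');o=bot.get_obs();R=cv2.Rodrigues(np.array(o['tool_rot']))[0]
for u,v in((275,238),(262,238),(288,238),(275,225),(270,256),(286,256),(230,200),(240,215),(450,330),(180,350)):
    d=s['range_z'][v,u];p=s['mount']@np.r_[np.linalg.inv(s['K'])@[u,v,1.]*d,1]
    print(u,v,R@p[:3]+o['tcp_pos'],p[:3])
```

```text
275 238 [ 0.4476 -0.3485  0.0676] [ 0.0033 -0.0018  0.0138]
262 238 [ 0.4455 -0.3411  0.0675] [ 0.0032 -0.0095  0.0139]
288 238 [ 0.4499 -0.3557  0.0685] [0.0036 0.0058 0.0129]
275 225 [ 0.4556 -0.3463  0.0682] [ 0.0116 -0.0018  0.0133]
270 256 [ 0.4542 -0.3446  0.1064] [ 0.0106 -0.0038 -0.0249]
286 256 [ 0.456  -0.3518  0.106 ] [ 0.0105  0.0036 -0.0246]
230 200 [ 0.4563 -0.3162  0.0461] [ 0.0202 -0.0306  0.0354]
240 215 [ 0.4519 -0.325   0.0564] [ 0.0136 -0.0233  0.0251]
450 330 [ 0.3758 -0.5301  0.0013] [-0.1139  0.1545  0.0801]
180 350 [ 0.2882 -0.3    -0.0004] [-0.1377 -0.0906  0.0819]
```

Run:
```python
from h import *
np.set_printoptions(precision=4,suppress=True)
s=np.load('w2.npz');w=np.load('w1.npz');print(s['K'])
for f in(s,w):
  for u,v in[(270,v) for v in(248,251,253,256,262,270,280,288,294,300,310)]+[(278,256),(278,270)]:
    d=f['range_z'][v,u];p=f['mount']@np.r_[np.linalg.inv(f['K'])@[u,v,1.]*d,1];print(u,v,round(float(d),4),p[:3])
K=s['K'];M=np.linalg.inv(s['mount'])
for q in([.011,0,.025],[-.011,0,.025],[.011,0,0],[.011,0,-.025]):
  c=M@np.r_[q,1];c=K@c[:3];print(q,c[:2]/c[2])
```

```text
[[316.224    0.     277.5289]
 [  0.     316.224  207.0977]
 [  0.       0.       1.    ]]
270 248 0.1867 [-0.0028 -0.0048  0.0131]
270 251 0.1874 [-0.0048 -0.0048  0.0132]
270 253 0.1503 [ 0.0103 -0.0039 -0.021 ]
270 256 0.1464 [ 0.0106 -0.0038 -0.0249]
270 262 0.1415 [ 0.0103 -0.0037 -0.0302]
270 270 0.1352 [ 0.0099 -0.0035 -0.0369]
270 280 0.1271 [ 0.0101 -0.0033 -0.0453]
270 288 0.1212 [ 0.0102 -0.0032 -0.0515]
270 294 0.1154 [ 0.0113 -0.003  -0.0573]
270 300 0.111 [ 0.0117 -0.0029 -0.0617]
270 310 0.1071 [ 0.0107 -0.0028 -0.0661]
278 256 0.1469 [ 0.0104 -0.0001 -0.0245]
278 270 0.134 [ 0.0105 -0.0001 -0.0379]
270 248 0.3283 [-0.0626 -0.0082  0.1428]
270 251 0.3312 [-0.0668 -0.0083  0.1444]
270 253 0.1506 [ 0.0101 -0.0039 -0.0207]
270 256 0.1473 [ 0.0102 -0.0038 -0.0241]
270 262 0.1417 [ 0.0102 -0.0037 -0.03  ]
270 270 0.1336 [ 0.0107 -0.0035 -0.0384]
270 280 0.1256 [ 0.0108 -0.0033 -0.0467]
270 288 0.1213 [ 0.0102 -0.0032 -0.0514]
270 294 0.1154 [ 0.0112 -0.003  -0.0572]
270 300 0.1107 [ 0.0119 -0.0029 -0.0619]
270 310 0.1071 [ 0.0107 -0.0028 -0.0661]
278 256 0.1468 [ 0.0105 -0.0001 -0.0245]
278 270 0.1338 [ 0.0106 -0.0001 -0.0382]
[0.011, 0, 0.025] [278.1214 219.1617]
[-0.011, 0, 0.025] [278.0717 251.8764]
[0.011, 0, 0] [278.157  234.7297]
[0.011, 0, -0.025] [278.2043 255.3775]
```

Run:
```python
from h import *
np.set_printoptions(precision=4,suppress=True)
s=snap('scene','sc1');R=cv2.Rodrigues(s['rotation'])[0]
o=bot.get_obs();print(o['tcp_pos'],o['joint_pos'])
for dz in(.025,-.02,-.075):
  c=s['K']@R.T@(np.array(o['tcp_pos'])-[0,0,dz]-s['origin']);print(dz,c[:2]/c[2])
cv2.imwrite('pics/sc1c.png',cv2.resize(s['pixels'][90:210,160:320],None,fx=5,fy=5,interpolation=2))
```

```text
[ 0.445  -0.3511  0.0815] [ 0.6032  0.571  -0.0271  1.8855  0.0231  0.6854 -0.7416]
0.025 [229.3623 163.0966]
-0.02 [228.5703 150.3231]
-0.075 [227.5606 134.0387]
```

View pics/sc1c.png

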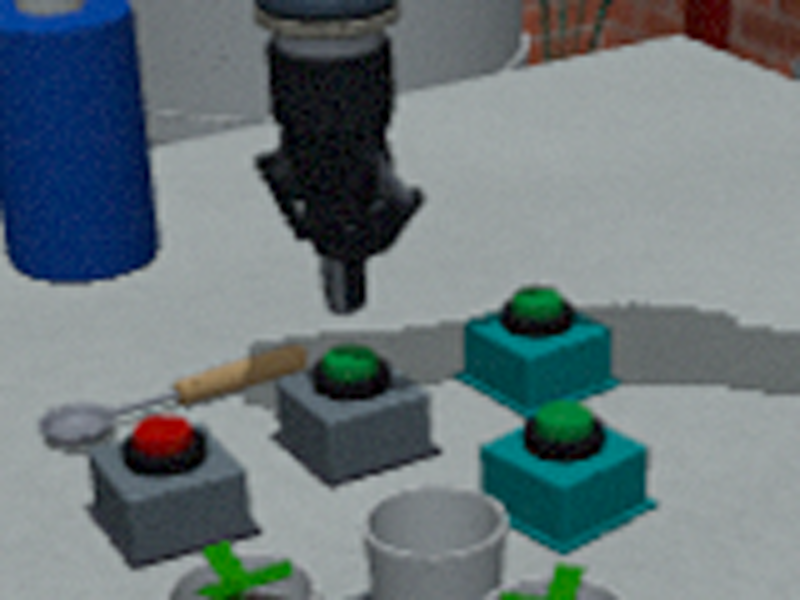

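The scene crop shows the fingertips at crop (345,310), about 35 mm above the green button. So the tips really stand about 21 mm above the reported TCP, not 25 mm ahead of it. I'll use the measured offset: tip z ≈ TCP + 0.021, grasp point z ≈ TCP + 0.040.

arm_command --motion '[{"claw":-1,"xyz":[0.001,0.001,-0.015],"turn":0},{"claw":-1,"xyz":[0.001,0.001,-0.028],"turn":0},{"claw":-1,"xyz":[0.001,0.001,-0.034],"turn":0},{"claw":-1,"xyz":[0.001,0.001,-0.037],"turn":0},{"claw":-1,"xyz":[0.001,0.001,-0.037],"turn":0}]'

```text
t: 3.88
tcp_pos: [0.4458, -0.3498, 0.046]
tool_rot: [-3.114, -0.418, -0.0]
wrist_force: [-4.9, 5.2, 25.5]
gripper_width: 0.0
grasp_force: 12.6
```

Run:
```python
from h import *
np.set_printoptions(precision=4,suppress=True)
a=snap('scene','sc2');s=snap('wrist','w3')
o=bot.get_obs();print(o['tcp_pos'],o['wrist_force'],o['ft_torque']);R=cv2.Rodrigues(np.array(o['tool_rot']))[0]
for u,v in((275,240),(275,246),(262,248),(292,248),(235,240),(215,250)):
    d=s['range_z'][v,u];p=s['mount']@np.r_[np.linalg.inv(s['K'])@[u,v,1.]*d,1];print(u,v,R@p[:3]+o['tcp_pos'])
cv2.imwrite('pics/m.png',np.hstack([cv2.resize(a['pixels'][130:200,190:270],(400,350),interpolation=2),cv2.resize(s['pixels'][170:310,200:360],(400,350),interpolation=2)]))
```

```text
[ 0.4458 -0.3498  0.046 ] [-6.1668  5.5532 24.7706] [1.2328 1.2423 0.0176]
275 240 [ 0.4592 -0.3446  0.0607]
275 246 [ 0.4566 -0.3453  0.0619]
262 248 [ 0.4538 -0.3394  0.0618]
292 248 [ 0.4574 -0.3537  0.061 ]
235 240 [ 0.4525 -0.3255  0.0575]
215 250 [ 0.4387 -0.316   0.0462]
```

View pics/m.png

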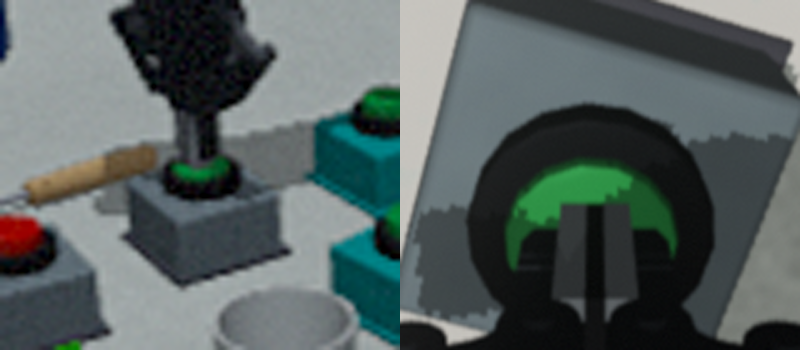

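The crops show the tips on the green button, which is depressed from 0.068 to 0.0615, so the press is done. From this contact, tip z ≈ TCP + 0.0155. Next I lift and go above the empty cup.

arm_command --motion '[{"claw":-1,"xyz":[0,0,0.04],"turn":0},{"claw":-1,"xyz":[0,0,0.095],"turn":0},{"claw":-1,"xyz":[0,0,0.15],"turn":0},{"claw":-1,"xyz":[0.02,0.05,0.155],"turn":0},{"claw":-1,"xyz":[0.04,0.1,0.155],"turn":0},{"claw":-1,"xyz":[0.06,0.155,0.155],"turn":0},{"claw":-1,"xyz":[0.08,0.21,0.155],"turn":0},{"claw":-1,"xyz":[0.097,0.25,0.155],"turn":0},{"claw":-1,"xyz":[0.097,0.266,0.155],"turn":0},{"claw":-1,"xyz":[0.097,0.266,0.155],"turn":0}]'

```text
t: 5.22
tcp_pos: [0.5425, -0.0835, 0.1991]
tool_rot: [-3.113, -0.421, 0.002]
wrist_force: [-0.5, 0.0, -0.4]
gripper_width: 0.0001
grasp_force: 0.0
```

Run:
```python
from h import *
np.set_printoptions(precision=4,suppress=True)
s=snap('wrist','w4');o=bot.get_obs();print(o['tcp_pos'],o['wrist_force'])
R=cv2.Rodrigues(np.array(o['tool_rot']))[0]
M=np.linalg.inv(s['mount']);im=s['pixels'].copy()
for c,col in(((.543,-.084),(0,0,255)),((.6575,.031),(255,0,255))):
  P=np.array([[c[0]+.038*np.cos(a),c[1]+.038*np.sin(a),.105] for a in np.linspace(0,6.28,60)])
  q=(P-o['tcp_pos'])@R; q=np.c_[q,np.ones(60)]@M.T; k=q[:,:3]@s['K'].T
  cv2.polylines(im,[np.int32(k[:,:2]/k[:,2:])],True,col)
cv2.imwrite('pics/w4o.png',im)
```

```text
[ 0.5424 -0.0851  0.1992] [ 0.3483 -0.6598  0.6294]
```

View pics/w4o.png

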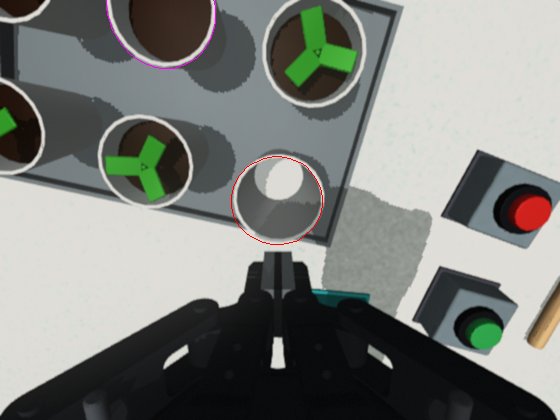

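The overlaid predicted rims match the empty cup at (278,200) and the bare cup at the top left, and the green button is up again. Now I descend and dwell.

arm_command --motion '[{"claw":-1,"xyz":[0,0,-0.04],"turn":0},{"claw":-1,"xyz":[0,0,-0.07],"turn":0},{"claw":-1,"xyz":[0,0,-0.077],"turn":0},{"claw":-1,"xyz":[0,0,-0.077],"turn":0},{"claw":-1,"xyz":[0,0,-0.077],"turn":0},{"claw":-1,"xyz":[0,0,-0.077],"turn":0},{"claw":-1,"xyz":[0,0,-0.077],"turn":0},{"claw":-1,"xyz":[0,0,-0.077],"turn":0},{"claw":-1,"xyz":[0,0,-0.077],"turn":0},{"claw":-1,"xyz":[0,0,-0.077],"turn":0}]'

```text
t: 6.52
tcp_pos: [0.543, -0.0841, 0.1225]
tool_rot: [-3.114, -0.418, 0.0]
wrist_force: [-0.4, -0.4, -0.3]
gripper_width: 0.0001
grasp_force: 0.0
```

arm_command --motion '[{"claw":-1,"xyz":[0,0,0],"turn":0},{"claw":-1,"xyz":[0,0,0],"turn":0},{"claw":-1,"xyz":[0,0,0],"turn":0},{"claw":-1,"xyz":[0,0,0],"turn":0},{"claw":-1,"xyz":[0,0,0],"turn":0},{"claw":-1,"xyz":[0,0,0],"turn":0},{"claw":-1,"xyz":[0,0,0],"turn":0},{"claw":-1,"xyz":[0,0,0],"turn":0},{"claw":-1,"xyz":[0,0,0],"turn":0},{"claw":-1,"xyz":[0,0,0],"turn":0}]'

```text
t: 7.78
tcp_pos: [0.543, -0.0841, 0.1225]
tool_rot: [-3.114, -0.418, -0.0]
wrist_force: [0.3, 0.1, 0.4]
gripper_width: -0.0001
grasp_force: 0.0
```

arm_command --motion '[{"claw":-1,"xyz":[0,0,0],"turn":0},{"claw":-1,"xyz":[0,0,0],"turn":0},{"claw":-1,"xyz":[0,0,0],"turn":0},{"claw":-1,"xyz":[0,0,0],"turn":0}]'

```text
t: 8.28
tcp_pos: [0.543, -0.0841, 0.1225]
tool_rot: [-3.114, -0.418, -0.0]
wrist_force: [-0.6, 0.1, 0.1]
gripper_width: -0.0004
grasp_force: 0.0
```

Run:
```python
from h import *
a=snap('scene','sc3')
cv2.imwrite('pics/sc3c.png',cv2.resize(a['pixels'][110:310,160:360],(600,600),interpolation=2))
```

```text
(no output)
```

View pics/sc3c.png

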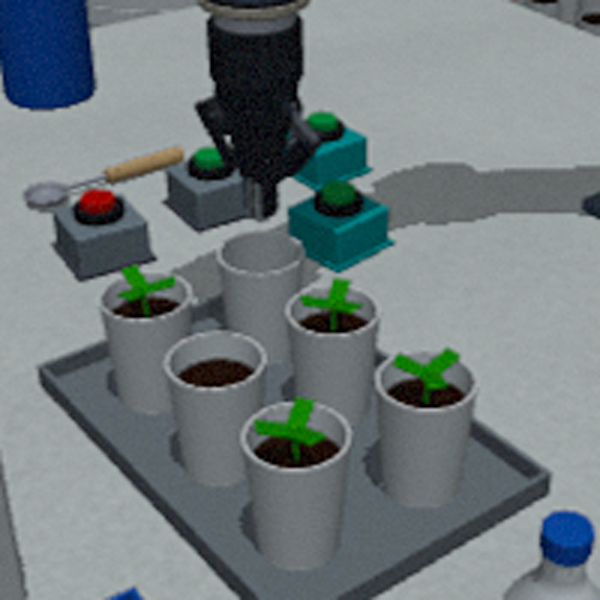

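The view shows the tips at (265,215), centred roughly 3–4 cm above the empty cup's mouth, with all cups standing. Next I cross diagonally to the bare cup.

arm_command --motion '[{"claw":-1,"xyz":[0,0,0.04],"turn":0},{"claw":-1,"xyz":[0,0,0.07],"turn":0},{"claw":-1,"xyz":[0.03,0.03,0.07],"turn":0},{"claw":-1,"xyz":[0.06,0.06,0.07],"turn":0},{"claw":-1,"xyz":[0.09,0.09,0.07],"turn":0},{"claw":-1,"xyz":[0.114,0.115,0.07],"turn":0},{"claw":-1,"xyz":[0.114,0.115,0.07],"turn":0},{"claw":-1,"xyz":[0.114,0.115,0.03],"turn":0},{"claw":-1,"xyz":[0.114,0.115,0],"turn":0},{"claw":-1,"xyz":[0.114,0.115,0],"turn":0}]'

```text
t: 9.57
tcp_pos: [0.6549, 0.0298, 0.1204]
tool_rot: [3.114, 0.417, -0.008]
wrist_force: [0.5, 0.0, 0.5]
gripper_width: -0.0002
grasp_force: 0.0
```

arm_command --motion '[{"claw":-1,"xyz":[0,0,0],"turn":0},{"claw":-1,"xyz":[0,0,0],"turn":0},{"claw":-1,"xyz":[0,0,0],"turn":0},{"claw":-1,"xyz":[0,0,0],"turn":0},{"claw":-1,"xyz":[0,0,0],"turn":0},{"claw":-1,"xyz":[0,0,0],"turn":0},{"claw":-1,"xyz":[0,0,0],"turn":0},{"claw":-1,"xyz":[0,0,0],"turn":0},{"claw":-1,"xyz":[0,0,0],"turn":0},{"claw":-1,"xyz":[0,0,0],"turn":0}]'

```text
t: 10.82
tcp_pos: [0.657, 0.0309, 0.1225]
tool_rot: [-3.114, -0.418, -0.0]
wrist_force: [1.1, -0.1, -0.2]
gripper_width: -0.0
grasp_force: 0.0
```

arm_command --motion '[{"claw":-1,"xyz":[0,0,0],"turn":0},{"claw":-1,"xyz":[0,0,0],"turn":0},{"claw":-1,"xyz":[0,0,0],"turn":0},{"claw":-1,"xyz":[0,0,0],"turn":0},{"claw":-1,"xyz":[0,0,0],"turn":0},{"claw":-1,"xyz":[0,0,0],"turn":0},{"claw":-1,"xyz":[0,0,0],"turn":0},{"claw":-1,"xyz":[0,0,0],"turn":0},{"claw":-1,"xyz":[0,0,0],"turn":0},{"claw":-1,"xyz":[0,0,0],"turn":0}]'

```text
t: 12.08
tcp_pos: [0.657, 0.0309, 0.1225]
tool_rot: [-3.114, -0.418, -0.0]
wrist_force: [0.0, -0.0, -0.4]
gripper_width: -0.0003
grasp_force: 0.0
```

Run:
```python
from h import *
a=snap('scene','sc4')
cv2.imwrite('pics/sc4c.png',cv2.resize(a['pixels'][110:310,160:360],(600,600),interpolation=2))
```

```text
(no output)
```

View pics/sc4c.png

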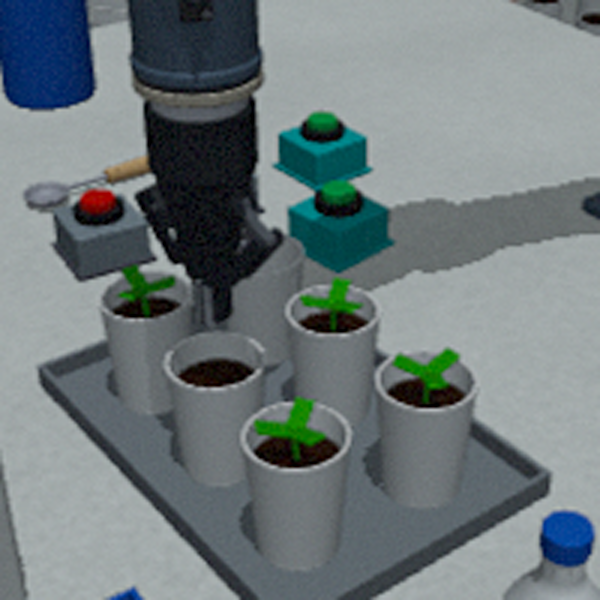

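The tips hover at (215,320) centred over the bare cup's mouth at (215,360), and all the cups are unmoved.

```bash
python3 -c "
from station import bot
print(bot.finish_job())"
```

```text
the job is handed in; nothing more can be done
None
```

I pressed the green button, pointed at the empty cup and then the bare cup for over 2 s each without touching anything, and handed the job in at about 12 s, still pointing at the bare cup; the hand-in gave no verdict.

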